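# Sift the nuts out from the knobs

### The job

The small sieve on the cart holds two black knobs and two brass nuts. Lift it by its wooden handle with everything in it, hold it over the open dark red film tin and, keeping it roughly level, shake it side to side until both nuts have dropped through into the tin and only the knobs stay. Then set the sieve back down on the cart where it stood, knobs still in it, and let go.

Things in the scene. Friction and masses are not known exactly. Their poses are not given: they have to be found in the camera images.
- sieve: white enamel sieve, 136 (x) x 124 (y) mm, walls 30 high, 0.3 to 0.45 kg. Floor 3 mm thick: three open slots 21 wide along x (at y = 0, +-45), between two solid strips 24 wide (y = +-22.5); shake along y, across the slots. Flat wooden bar handle along x over the middle, 14 wide (y), 128 long between uprights, 72 to 98 above the underside; grip it across y at mid-length. Origin: centre of underside, z up.
- red_tin: open round film tin, painted dark red, 240 mm outside diameter, rim 45 mm high, wall and floor 3 mm, 0.6 kg, loose on the cart to the left or right of the sieve; a bare metal tin of the same shape on the other side is not wanted. Origin: centre of the underside.
- nut_a: brass hex nut, 15 mm across corners, 9 mm high, 12 g, lying flat on one of the floor strips of the sieve. Oiled: friction 0.16 to 0.24, so it stays put while the sieve is level and moved smoothly (below 1.5 m/s2), and slides off its strip when shaken briskly (strokes of 40 to 60 mm, peaks of 3.5 m/s2 or more). Origin: centre of its underside.
- nut_b: brass hex nut, 15 mm across corners, 9 mm high, 12 g, lying flat on one of the floor strips of the sieve. Oiled: friction 0.16 to 0.24, so it stays put while the sieve is level and moved smoothly (below 1.5 m/s2), and slides off its strip when shaken briskly (strokes of 40 to 60 mm, peaks of 3.5 m/s2 or more). Origin: centre of its underside.
- knob_a: black bakelite knob, 38 mm diameter at the foot, 32 mm above, 26 mm high, 30 g, standing in the sieve near one end of the handle; too large for the slots. Origin: centre of its underside.
- knob_b: black bakelite knob, 38 mm diameter at the foot, 32 mm above, 26 mm high, 30 g, standing in the sieve near one end of the handle; too large for the slots. Origin: centre of its underside.
Not all that is in view belongs to the job. There is more than one size of the sieve; the one meant has the size given above. Leave any white look-alike of the knob_b alone.

How it is judged (in metres and radians):
On the way, in this order (a step that is already met when the one before it is completed fails the run):
1. the sieve is over the dark red tin (centres within 80 mm), clear above its rim, with both nuts and both knobs still in it (horizontal distance between sieve and red_tin below 0.08 m and height (world z) of sieve above 0.048 m and horizontal distance between each of knob_a, knob_b, nut_a, nut_b and sieve below 0.085 m and z of knob_a in the frame of sieve between -0.001 and 0.028 m and z of knob_b in the frame of sieve between -0.001 and 0.028 m and z of nut_a in the frame of sieve between -0.001 and 0.028 m and z of nut_b in the frame of sieve between -0.001 and 0.028 m), for 0.2 s.
2. both nuts lie in the dark red tin while the sieve is still above it with both knobs in it (horizontal distance between sieve and red_tin below 0.08 m and height (world z) of sieve above 0.048 m and horizontal distance between each of knob_a, knob_b and sieve below 0.085 m and z of knob_a in the frame of sieve between -0.001 and 0.028 m and z of knob_b in the frame of sieve between -0.001 and 0.028 m and horizontal distance between each of nut_a, nut_b and red_tin below 0.117 m and height (world z) of each of nut_a, nut_b above -0.005 m and z of each of nut_a, nut_b in the frame of red_tin below 0.03 m), for 0.1 s.
At the end, for the whole second after the job is handed in: Both nuts lie in the dark red tin (which stands flat on the cart), both knobs are still inside the sieve, and the sieve stands flat on the cart within 50 mm of where it started; all at rest and released (horizontal distance between each of nut_a, nut_b and red_tin below 0.117 m and height (world z) of each of nut_a, nut_b above -0.005 m and z of each of nut_a, nut_b in the frame of red_tin below 0.03 m and horizontal distance between each of knob_a, knob_b and sieve below 0.085 m and z of knob_a in the frame of sieve between -0.001 and 0.028 m and z of knob_b in the frame of sieve between -0.001 and 0.028 m and distance of sieve from where it was at the start of the episode below 0.05 m and angle between each of sieve, red_tin's own z axis and vertical below 0.08 rad and height (world z) of each of sieve, red_tin below 0.006 m and linear speed of each of sieve, nut_a, nut_b, knob_a, knob_b below 0.02 m/s); the robot touches nothing.
It fails at once if the sieve is tipped by more than 12 degrees (angle between sieve's own z axis and vertical above 0.21 rad).
It fails at once if the fingers touch a nut or knob (contact force between the fingers and nut_a above 0.5 N or contact force between the fingers and nut_b above 0.5 N or contact force between the fingers and knob_a above 0.5 N or contact force between the fingers and knob_b above 0.5 N).
It also fails if it takes over 58 s, if anything falls off the work surface, if the arm or the gripper's body presses on something with over 40 N, if the wrist force passes 120 N, or if a joint passes its speed limit or range.

### The arm

A 7-joint arm with a two-finger parallel gripper is mounted at the origin on the work surface. World frame = base frame: x ahead of the robot, y to its left, z up, the work surface at z = 0. Lengths are in mm, angles in rad, forces in N, time in s.
With the tool pointing down it reaches from about 400 to 875 mm from the base axis. Payload 6.5 kg.
Tool frame: the origin (TCP) lies midway between the tips of the shut fingers; the grasp point (between the pads) lies 19 mm behind it; z points along the fingers, y is the direction in which the jaws open and shut (so a half turn about z gives the same grasp; the last joint's range is limited). The gripper opens to 85 mm and grips with 20 to 120 N. Pads are 22 mm wide; open, the fingers measure 114 mm over their backs; the gripper's body (76 mm by 85 mm) begins 54 mm behind the grasp point. The pads swing forward as they close: fully open they stand 13 mm farther back than shut.
Start: joints at [1.172, 0.536, -0.004, 1.538, 0.003, 1.067, -0.071], TCP at [212.344, -614.329, 231.29] pointing down, gripper open.
Joint ranges: [-2.7, 2.7], [-0.37, 2.16], [-1.27, 1.26], [0.24, 2.4], [-1.31, 4.45], [0.19, 1.91], [-2.76, 2.76]. Speed limits (rad/s): [2.39, 2.39, 3.14, 3.14, 3.14, 3.14, 3.14].

### API

Orientations are given as [roll, pitch, yaw] about the fixed x, y, z axes, in that order (R = Rz(yaw) Ry(pitch) Rx(roll)).
In Python, from plant import * gives the robot as it stands.
- The arm moves only by the tool play_rows, never from a script. Its argument "series" is a list that holds one entry, the list of rows, each a list of 7 numbers: the shift along the world's x, y, z in m, then the turn, a rotation vector about the world's x, y, z in rad, then the finger opening in m, from 0 to 0.0854. A call has 1 to 5 rows; each row is the pose to reach, as a shift and turn from the pose commanded when the call began; what a row does not reach only later rows make up. A row lasts 1/8 s, in which the tool goes at most 62.5 mm and 10.7 degrees, less where a joint would pass 70% of its speed; a pose out of reach is approached as far as the arm can. A call with a gripper value outside its range is refused whole. The fingers move at their own pace and stop on an object; "grip_force" is the grip in N (left out, the last holds). Time passes only in rows, so rows that repeat a pose let the fingers close. It gives the time, the measured TCP pose, the force and the opening at its end, in the units of the state.
- get_obs(): the state, without advancing time (a new reading comes with each control period).
- capture(name): name is "side" or "top"; returns a dict with "frame" (480x640x3 uint8, red, green, blue), "K" (3x3 intrinsics, pixels), "position" and "rotation" of the camera in the world. Camera axes: x right, y up, looking along -z (the intrinsics and any distortion apply to the point x, -y, -z); pixel columns grow to the right and rows downward; lengths in mm; the calibration is good to about 2 mm. A picture is of the moment at which its call begins. There is no depth.
- job_done(): hands the job in, once; it reports no verdict.
Trained networks look in a picture, given as the dict that the camera call returned (one of the last four; its "shot" number tells which), for a name from the list of things; names that differ only in an ending like _2 or _b are one class to them, and where a whole thing is asked for, a point or a joint stands for the part that bears it (a point fixed in the world has none). Each returns a list of dicts, best first, with "score" (0 to 1); they miss things now and then, are a little off and sometimes report something else, mostly with a low value. They report only what shows in the picture. A call takes as long as a camera call. They do not tell look-alikes from the thing itself.
- find_in(query, picture): "at" ([x, y, z] in mm, in world coordinates, good to about 4 mm: the middle of the surface that is visible of it).
- regions_of(query, picture): "region" (480x640 bool, what is visible of it).
The state is a dict: "t": time; "joint_pos": joint angles; "joint_vel": joint speeds; "joint_efforts": joint torques, N m; "ee_pos": TCP position; "orientation": TCP orientation; "force": force on the tool from outside, world axes, zero at the start; "moment": the same for the moment, N m; "gripper_width": opening from 0.0 (shut) to 1.0 (fully open).
Only numpy, scipy, OpenCV 4.12 (cv2) and the standard library are available. Lean on these libraries where they do the work, as an engineer would, in place of code of your own. Each camera call takes 0.05 s, during which the arm holds its last target. There are 200 camera calls.

## Working session

There is one attempt and no reset: what is moved stays moved. The work goes in short steps, Python scripts to look and compute and a tool call to move; the robot and the scene stay as the last step left them, time stands still between calls to the robot, and variables do not carry over. Pictures are saved under pics/ and viewed, about 8 in all and at most 12, crops included, and the job is handed in when it is done.

Besides the shell and the picture viewer there is one more tool, called after "Call:" as a command line: name --argument value ..., lists and objects as JSON in quotes. play_rows: Moves the arm, as the interface text tells. Its arguments: {"type":"object","properties":{"series":{"type":"array","items":{"type":"array","items":{"type":"array","items":{"type":"number"}}}},"grip_force":{"type":"number"}},"required":["series"]}

```bash
mkdir -p pics; cat > h.py <<'E'
from plant import *
import numpy as np, cv2
def save(n,f,crop=None,s=1):
    im=f["frame"][:,:,::-1]
    if crop: im=im[crop[1]:crop[3],crop[0]:crop[2]]
    cv2.imwrite("pics/"+n,cv2.resize(im,None,fx=s,fy=s,interpolation=cv2.INTER_CUBIC))
def proj(f,p):
    q=np.array(f["rotation"]).T@(np.array(p,float)-f["position"]); q=np.array([q[0],-q[1],-q[2]])
    u=np.array(f["K"])@q; return u[:2]/u[2]
def ray(f,u,z):
    d=np.linalg.inv(f["K"])@[u[0],u[1],1]; d=np.array(f["rotation"])@[d[0],-d[1],-d[2]]
    c=np.array(f["position"]); return c+d*(z-c[2])/d[2]
E
python3 - <<'E'
from h import *
o=get_obs(); print({k:np.round(o[k],3) for k in("t","ee_pos","orientation","force","gripper_width")})
fr={}
for c in("top","side"):
    f=capture(c); fr[c]=f; print(c,[k for k in f],np.round(f["position"]),np.round(f["rotation"],2).tolist(),np.round(f["K"]).tolist())
    for q in("sieve","red_tin","nut_a","knob_a"):
        print(q,[(np.round(d["at"]).tolist(),round(d["score"],2),np.round(proj(f,d["at"])).tolist()) for d in find_in(q,f)])
cv2.imwrite("pics/a.png",cv2.resize(np.vstack([fr[c]["frame"] for c in fr])[:,:,::-1],None,fx=.62,fy=.62)) 
save("top.png",fr["top"],s=1.25)
E
```

```text
{'t': np.float64(0.0), 'ee_pos': array([ 212.125, -613.759,  230.402]), 'orientation': array([-3.14 ,  0.   ,  0.333]), 'force': array([0.12 , 0.026, 0.794]), 'gripper_width': np.float64(1.0)}
top ['frame', 'K', 'position', 'rotation', 'shot'] [413.  14. 988.] [0.09, -0.03, -1.57] [[467.0, 0.0, 320.0], [0.0, 467.0, 243.0], [0.0, 0.0, 1.0]]Traceback (most recent call last):
  File "<stdin>", line 7, in <module>
  File "h.py", line 8, in proj
    q=np.array(f["rotation"]).T@(np.array(p,float)-f["position"]); q=np.array([q[0],-q[1],-q[2]])
                                                                               ~^^^
IndexError: invalid index to scalar variable.
```

```bash
cat >> h.py <<'E'
from scipy.spatial.transform import Rotation as Ro
_cap=capture
def capture(n):
    f=_cap(n); return f
def RM(f): return Ro.from_euler("xyz",f["rotation"]).as_matrix()
def proj(f,p):
    q=RM(f).T@(np.array(p,float)-np.array(f["position"])); u=np.array(f["K"])@[q[0],-q[1],-q[2]]; return u[:2]/u[2]
def ray(f,u,z):
    d=np.linalg.inv(f["K"])@[u[0],u[1],1]; d=RM(f)@[d[0],-d[1],-d[2]]
    c=np.array(f["position"]); return c+d*(z-c[2])/d[2]
E
python3 - <<'E'
from h import *
for c in("top","side"):
    f=capture(c); print(c,np.round(f["position"]),np.round(f["rotation"],2).tolist(),np.round(f["K"]).tolist())
    for q in("sieve","red_tin","nut_a","knob_a"):
        print(q,[(np.round(d["at"]).tolist(),round(d["score"],2),np.round(proj(f,d["at"])).tolist()) for d in find_in(q,f)])
    save(c+".png",f,s=1.25)
E
```

```text
top [413.  14. 988.] [0.09, -0.03, -1.57] [[467.0, 0.0, 320.0], [0.0, 467.0, 243.0], [0.0, 0.0, 1.0]]
sieve [([492.0, -13.0, 4.0], 0.84, [321.0, 249.0]), ([324.0, -292.0, 14.0], 0.65, [455.0, 330.0]), ([330.0, -120.0, 8.0], 0.61, [372.0, 327.0])]
red_tin [([466.0, 308.0, 2.0], 0.76, [168.0, 261.0])]
nut_a []
knob_a [([452.0, 12.0, 26.0], 0.69, [309.0, 267.0]), ([621.0, 19.0, 26.0], 0.64, [306.0, 186.0]), ([530.0, -29.0, 30.0], 0.57, [329.0, 229.0])]
side [  69. -426.  532.] [0.89, -0.02, -0.76] [[440.0, 0.0, 315.0], [0.0, 440.0, 238.0], [0.0, 0.0, 1.0]]
sieve [([484.0, -17.0, 22.0], 0.93, [321.0, 257.0]), ([324.0, -129.0, 15.0], 0.89, [295.0, 349.0]), ([325.0, -304.0, 13.0], 0.69, [391.0, 437.0])]
red_tin [([463.0, 311.0, 3.0], 0.7, [209.0, 194.0])]
nut_a [([489.0, -28.0, 11.0], 0.51, [327.0, 264.0])]
knob_a [([530.0, -24.0, 21.0], 0.8, [342.0, 248.0]), ([453.0, -8.0, 29.0], 0.67, [304.0, 259.0]), ([624.0, 12.0, 18.0], 0.57, [361.0, 220.0])]
```

View pics/top.png

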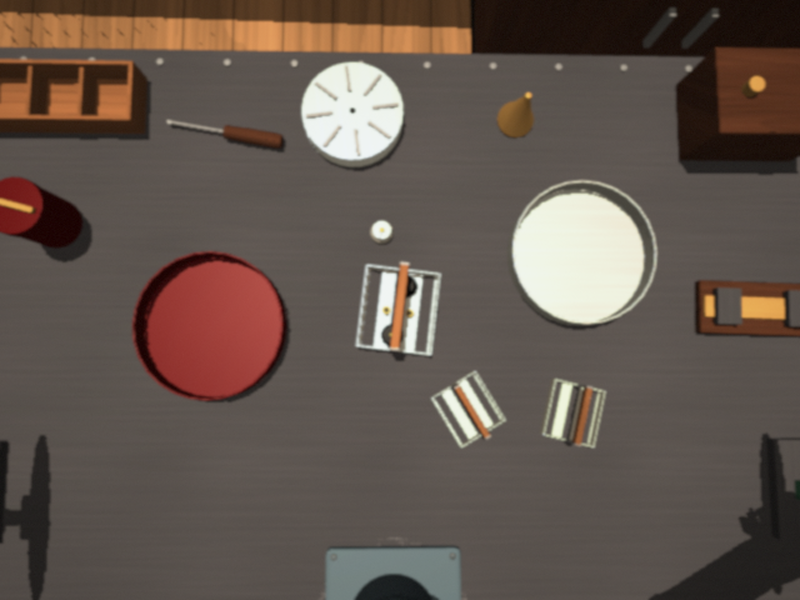

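View pics/side.png

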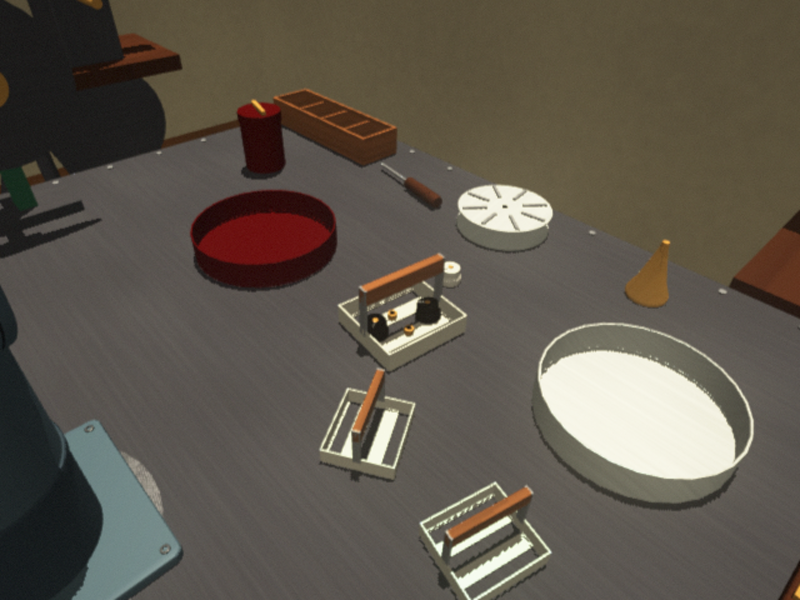

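Top view: three sieves at (1.25x pixels) (398,310), (468,410), (574,412). Only the first is big enough and holds knobs and nuts; the white knob at (381,232) is the look-alike. The red tin is at (210,325), the bare tin at (584,253). I'll confirm this in an enlarged crop.

```bash
python3 - <<'E'
from h import *
t=capture("top"); s=capture("side")
a=cv2.resize(t["frame"][195:300,270:370],(500,525),interpolation=cv2.INTER_CUBIC)
b=cv2.resize(s["frame"][195:300,265:380],(575,525),interpolation=cv2.INTER_CUBIC)
cv2.imwrite("pics/crop.png",cv2.resize(np.hstack([a,b])[:,:,::-1],None,fx=.74,fy=.74))
C=np.array([(366,265),(441,272),(433,355),(357,348)])/1.25
P=np.array([ray(t,c,30) for c in C]); print(np.round(P,1).tolist(),P.mean(0).round(1))
print("edges",[np.round(np.linalg.norm(P[i]-P[i-1]),1) for i in range(4)])
d=(P[0]+P[1]-P[2]-P[3]); print("yaw x axis",np.arctan2(d[1],d[0]))
d=(P[0]+P[3]-P[2]-P[1]); print("yaw y axis-90",np.arctan2(d[1],d[0])-np.pi/2)
m=regions_of("red_tin",t)[0]["region"]; ys,xs=np.nonzero(m)
cn,_=cv2.findContours(m.astype(np.uint8),0,1); c=max(cn,key=cv2.contourArea); (x,y),r=cv2.minEnclosingCircle(c)
print("tin",x,y,r,ray(t,(x,y),30),ray(t,(x,y),45), np.linalg.norm(ray(t,(x+r,y),45)-ray(t,(x-r,y),45)))
for e in[(403,265),(397,347)]:print("handle top",ray(t,np.array(e)/1.25,98).round(1))
E
```

```text
[[566.1, 46.0, 30.0], [554.9, -78.4, 30.0], [417.8, -64.5, 30.0], [429.0, 59.8, 30.0]] [492.   -9.3  30. ]
edges [np.float64(137.7), np.float64(124.9), np.float64(137.9), np.float64(124.8)]
yaw x axis -0.10069788269305763
yaw y axis-90 -0.08978369192759161
tin 168.05284118652344 261.8808898925781 62.44654846191406 [462.23915508 298.88192286  30.        ] [461.46399732 294.41170311  45.        ] 248.1943245731384
handle top [555.5 -13.2  98. ]
handle top [429.5  -4.2  98. ]
```

View pics/crop.png

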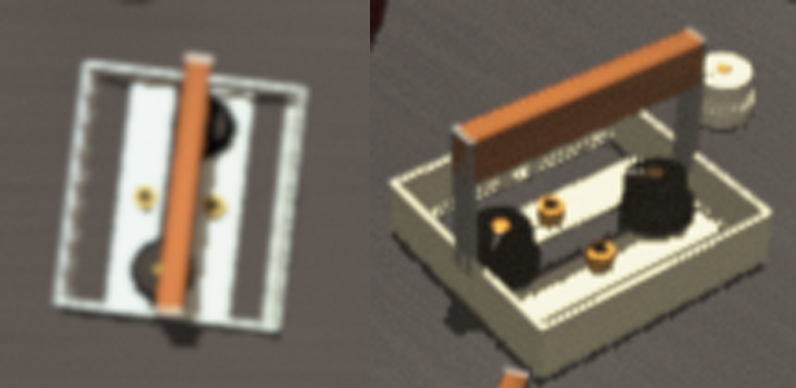

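Confirmed: measured 138 x 125 mm, two knobs and two nuts inside, sieve at (492,-9) with yaw about -0.09. The tin is at about (462,297). Moving to above the handle.

Call:
play_rows --series '[[[0.023,0.05,0,0,0,-0.1,0.085],[0.046,0.1,0,0,0,-0.2,0.085],[0.07,0.15,0,0,0,-0.3,0.085],[0.093,0.2,0,0,0,-0.4,0.085],[0.116,0.25,0,0,0,-0.42,0.085]]]'

```text
t: 1.38
ee_pos: [329.1, -362.7, 231.6]
orientation: [3.141, -0.001, -0.089]
force: [0.8, 0.1, 0.5]
gripper_width: 0.991
```

Call:
play_rows --series '[[[0.023,0.05,0,0,0,0,0.085],[0.046,0.1,0,0,0,0,0.085],[0.07,0.15,0,0,0,0,0.085],[0.093,0.2,0,0,0,0,0.085],[0.116,0.25,0,0,0,0,0.085]]]'

```text
t: 2.0
ee_pos: [445.1, -112.8, 231.7]
orientation: [3.141, -0.001, -0.087]
force: [1.8, -0.3, 0.2]
gripper_width: 0.997
```

Call:
play_rows --series '[[[0.023,0.05,-0.02,0,0,0,0.085],[0.048,0.105,-0.05,0,0,0,0.085],[0.048,0.105,-0.08,0,0,0,0.085],[0.048,0.105,-0.08,0,0,0,0.085]]]'

```text
t: 2.5
ee_pos: [490.7, -8.8, 149.6]
orientation: [3.141, 0.005, -0.086]
force: [0.2, 0.1, -0.4]
gripper_width: 0.996
```

Call:
play_rows --series '[[[0.001,0,-0.03,0,0,0,0.08],[0.001,0,-0.06,0,0,0,0.06],[0.001,0,-0.085,0,0,0,0.04],[0.001,0,-0.085,0,0,0,0.03],[0.001,0,-0.085,0,0,0,0.024]]]'

```text
t: 3.12
ee_pos: [494.4, -10.0, 67.9]
orientation: [3.141, -0.002, -0.088]
force: [0.7, 0.3, 0.7]
gripper_width: 0.282
```

```bash
python3 - <<'E'
from h import *
t=capture("top"); s=capture("side")
a=cv2.resize(t["frame"][195:300,270:370],(500,525),interpolation=cv2.INTER_CUBIC)
b=cv2.resize(s["frame"][175:280,265:380],(575,525),interpolation=cv2.INTER_CUBIC)
cv2.imwrite("pics/crop2.png",cv2.resize(np.hstack([a,b])[:,:,::-1],None,fx=.74,fy=.74))
E
```

```text
(no output)
```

View pics/crop2.png

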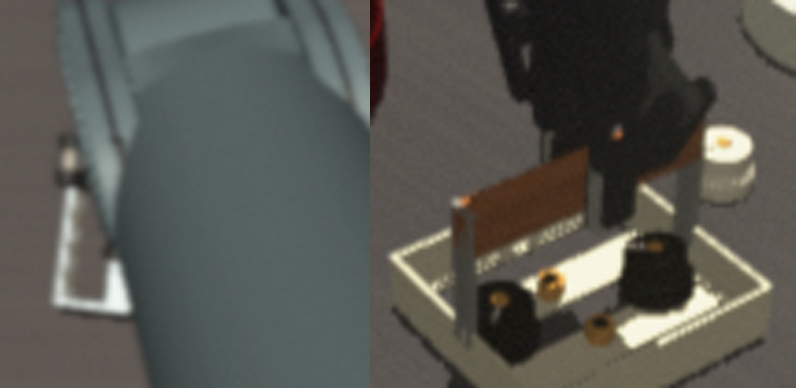

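The fingers straddle the handle near mid-length and everything is still in place. Closing gently.

Call:
play_rows --grip_force 90 --series '[[[0,0,0,0,0,0,0.019],[0,0,0,0,0,0,0.015],[0,0,0,0,0,0,0.012],[0,0,0,0,0,0,0.005],[0,0,0,0,0,0,0.0]]]'

```text
t: 3.85
ee_pos: [494.1, -8.8, 67.1]
orientation: [-3.141, -0.001, -0.087]
force: [-1.1, 1.2, 8.0]
gripper_width: 0.151
```

Call:
play_rows --series '[[[0,0,0,0,0,0,0.0],[0,0,0.001,0,0,0,0.0],[0,0,0.003,0,0,0,0.0],[0,0,0.007,0,0,0,0.0],[0,0,0.013,0,0,0,0.0]]]'

```text
t: 4.47
ee_pos: [492.9, -9.4, 79.3]
orientation: [3.141, 0.001, -0.087]
force: [-0.3, 0.8, -3.9]
gripper_width: 0.15
```

Call:
play_rows --series '[[[0,0,0.01,0,0,0,0.0],[0,0,0.024,0,0,0,0.0],[0,0,0.038,0,0,0,0.0],[0,0,0.048,0,0,0,0.0],[0,0.001,0.054,0,0,0,0.0]]]'

```text
t: 5.1
ee_pos: [493.6, -8.4, 134.1]
orientation: [-3.142, -0.001, -0.087]
force: [0.9, 0.3, -3.9]
gripper_width: 0.148
```

Call:
play_rows --series '[[[0,0.004,0.002,0,0,0,0.0],[-0.001,0.012,0.003,0,0,0,0.0],[-0.002,0.022,0.003,0,0,0,0.0],[-0.003,0.034,0.003,0,0,0,0.0],[-0.005,0.048,0.003,0,0,0,0.0]]]'

```text
t: 5.72
ee_pos: [488.2, 40.8, 136.2]
orientation: [-3.141, 0.0, -0.087]
force: [0.5, -0.5, -4.8]
gripper_width: 0.153
```

Call:
play_rows --series '[[[-0.002,0.017,0,0,0,0,0.0],[-0.004,0.036,0,0,0,0,0.0],[-0.006,0.057,0,0,0,0,0.0],[-0.008,0.079,0,0,0,0,0.0],[-0.01,0.101,0,0,0,0,0.0]]]'

```text
t: 6.35
ee_pos: [477.9, 142.4, 136.3]
orientation: [-3.141, 0.0, -0.087]
force: [0.6, -0.1, -4.4]
gripper_width: 0.149
```

Call:
play_rows --series '[[[-0.002,0.022,0,0,0,0,0.0],[-0.004,0.044,0,0,0,0,0.0],[-0.006,0.066,0,0,0,0,0.0],[-0.008,0.086,0,0,0,0,0.0],[-0.01,0.104,0,0,0,0,0.0]]]'

```text
t: 6.98
ee_pos: [468.0, 246.1, 136.3]
orientation: [-3.142, 0.0, -0.087]
force: [1.1, 0.8, -4.9]
gripper_width: 0.151
```

Call:
play_rows --series '[[[-0.002,0.016,0,0,0,0,0.0],[-0.004,0.03,0,0,0,0,0.0],[-0.005,0.041,0,0,0,0,0.0],[-0.005,0.049,0,0,0,0,0.0],[-0.005,0.053,0,0,0,0,0.0]]]'

```text
t: 7.6
ee_pos: [463.4, 297.9, 136.3]
orientation: [3.142, -0.0, -0.087]
force: [0.6, -0.7, -5.3]
gripper_width: 0.145
```

Call:
play_rows --series '[[[0,0,0,0,0,0,0.0],[0,0,0,0,0,0,0.0],[0,0,0,0,0,0,0.0]]]'

```text
t: 7.98
ee_pos: [463.4, 297.2, 136.3]
orientation: [3.141, 0.0, -0.088]
force: [1.0, -0.6, -5.9]
gripper_width: 0.148
```

```bash
cat > look.py <<'E'
import sys
from h import *
t=capture("top"); s=capture("side")
a=cv2.resize(t["frame"][195:325,95:245],(450,390),interpolation=cv2.INTER_CUBIC)
b=cv2.resize(s["frame"][100:250,110:280],(442,390),interpolation=cv2.INTER_CUBIC)
cv2.imwrite(sys.argv[1],cv2.resize(np.hstack([a,b])[:,:,::-1],None,fx=.88,fy=.88))
o=get_obs(); print(np.round(o["t"],2),np.round(o["ee_pos"],1),np.round(o["orientation"],3),np.round(o["force"],1))
for f in(t,s):
  for q in("sieve","red_tin","nut_a","knob_a"):
    print(q,[(np.round(d["at"]).tolist(),round(d["score"],2)) for d in find_in(q,f)])
E
python3 look.py pics/l1.png
```

```text
8.07 [463.4 297.4 136.3] [ 3.141 -0.    -0.088] [ 0.1 -0.6 -5. ]
sieve [([331.0, -124.0, 6.0], 0.98), ([325.0, -291.0, 9.0], 0.77), ([446.0, 282.0, 90.0], 0.64)]
red_tin [([458.0, 269.0, 3.0], 0.64)]
nut_a []
knob_a [([622.0, 18.0, 25.0], 0.82), ([505.0, 277.0, 98.0], 0.73), ([423.0, 298.0, 94.0], 0.72)]
sieve [([324.0, -128.0, 16.0], 0.84), ([460.0, 294.0, 91.0], 0.8), ([325.0, -305.0, 9.0], 0.69), ([421.0, 296.0, 95.0], 0.53)]
red_tin [([435.0, 272.0, 2.0], 0.9)]
nut_a []
knob_a [([624.0, 16.0, 16.0], 0.73), ([416.0, 295.0, 93.0], 0.55), ([498.0, 276.0, 91.0], 0.5)]
```

View pics/l1.png

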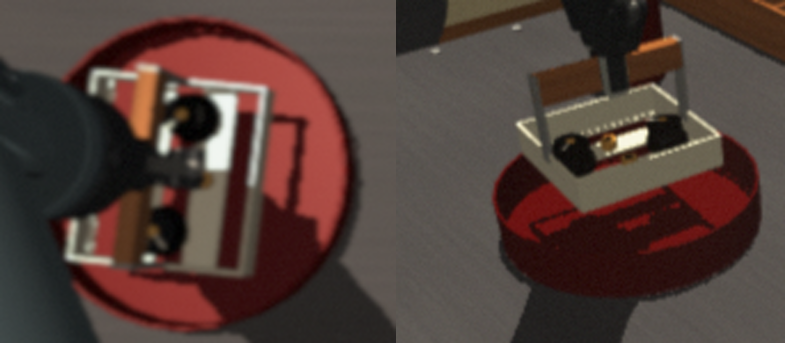

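Both nuts and both knobs are still in the sieve, which is level over the tin about 70 mm up. Shaking.

Call:
play_rows --series '[[[0.002,0.025,0,0,0,0,0.0],[0,0,0,0,0,0,0.0],[-0.002,-0.025,0,0,0,0,0.0],[0,0,0,0,0,0,0.0],[0.002,0.025,0,0,0,0,0.0]]]'

```text
t: 9.1
ee_pos: [465.8, 322.7, 136.5]
orientation: [-3.142, -0.0, -0.089]
force: [0.6, 0.3, -4.7]
gripper_width: 0.148
```

Call:
play_rows --series '[[[-0.002,-0.025,0,0,0,0,0.0],[-0.004,-0.05,0,0,0,0,0.0],[-0.002,-0.025,0,0,0,0,0.0],[0,0,0,0,0,0,0.0],[-0.002,-0.025,0,0,0,0,0.0]]]'

```text
t: 9.72
ee_pos: [462.9, 303.0, 137.0]
orientation: [-3.136, -0.001, -0.081]
force: [0.2, -0.2, -5.0]
gripper_width: 0.155
```

Call:
play_rows --series '[[[0,0,0,0,0,0,0.0],[0,0,0,0,0,0,0.0]]]'

```text
t: 9.98
ee_pos: [463.5, 297.9, 136.4]
orientation: [-3.141, -0.0, -0.088]
force: [-0.6, 0.0, -4.4]
gripper_width: 0.147
```

```bash
python3 look.py pics/l2.png
```

```text
10.07 [463.4 298.3 136.4] [-3.141 -0.    -0.087] [-0.2  0.4 -4.4]
sieve [([324.0, -290.0, 7.0], 0.86), ([448.0, 281.0, 89.0], 0.75), ([332.0, -122.0, 6.0], 0.62)]
red_tin [([460.0, 269.0, 3.0], 0.92)]
nut_a []
knob_a [([418.0, 298.0, 88.0], 0.85), ([505.0, 285.0, 90.0], 0.53)]
sieve [([461.0, 292.0, 89.0], 0.84), ([320.0, -303.0, 12.0], 0.74), ([322.0, -127.0, 18.0], 0.69)]
red_tin [([436.0, 272.0, 2.0], 0.8)]
nut_a [([455.0, 272.0, 13.0], 0.47)]
knob_a [([500.0, 283.0, 88.0], 0.75), ([621.0, 18.0, 15.0], 0.63), ([420.0, 295.0, 93.0], 0.54)]
```

View pics/l2.png

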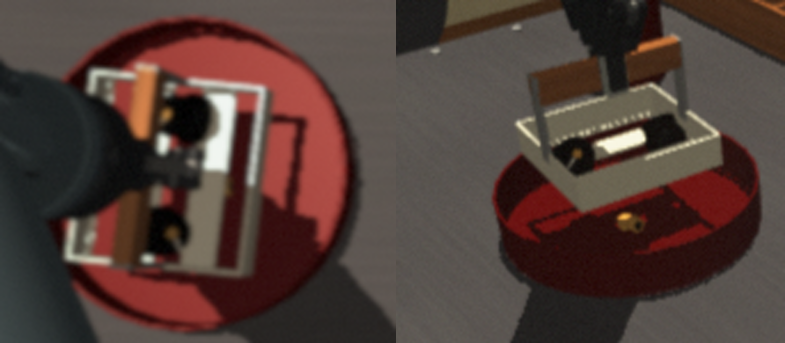

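At least one nut lies in the tin at (628,222), possibly two side by side. No nut shows in the sieve now. I'll give one more shake to be safe and then zoom in.

Call:
play_rows --series '[[[0.002,0.025,0,0,0,0,0.0],[0,0,0,0,0,0,0.0],[-0.002,-0.025,0,0,0,0,0.0],[0,0,0,0,0,0,0.0],[0.002,0.025,0,0,0,0,0.0]]]'

```text
t: 11.1
ee_pos: [465.8, 322.7, 136.4]
orientation: [-3.142, -0.0, -0.089]
force: [0.6, 0.3, -4.0]
gripper_width: 0.149
```

Call:
play_rows --series '[[[-0.002,-0.025,0,0,0,0,0.0],[-0.004,-0.05,0,0,0,0,0.0],[-0.002,-0.025,0,0,0,0,0.0],[-0.002,-0.025,0,0,0,0,0.0],[-0.002,-0.025,0,0,0,0,0.0]]]'

```text
t: 11.72
ee_pos: [463.2, 297.5, 136.2]
orientation: [3.141, 0.0, -0.087]
force: [0.3, -1.1, -5.7]
gripper_width: 0.148
```

```bash
python3 - <<'E'
from h import *
t=capture("top"); s=capture("side")
a=cv2.resize(t["frame"][215:300,130:205],(450,510),interpolation=cv2.INTER_CUBIC)
b=cv2.resize(s["frame"][140:225,150:260],(660,510),interpolation=cv2.INTER_CUBIC)
cv2.imwrite("pics/l3.png",cv2.resize(np.clip(np.hstack([a,b])[:,:,::-1]*1.4,0,255).astype(np.uint8),None,fx=.7,fy=.7))
for f in (t,s): print([(np.round(d["at"]).tolist(),round(d["score"],2)) for d in find_in("nut_a",f)+find_in("nut_b",f)])
E
```

```text
[]
[]
```

View pics/l3.png

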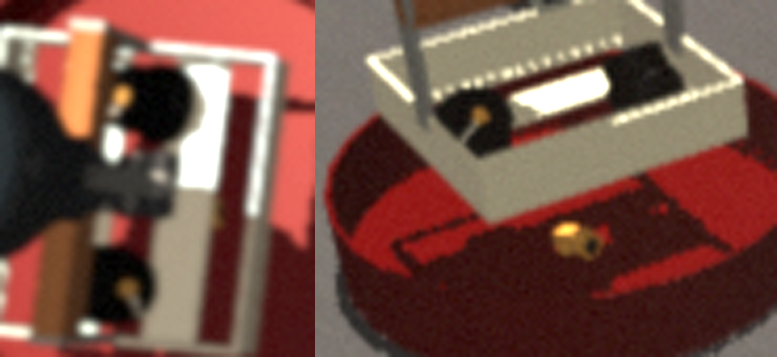

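The brass blob at (553-600, 240) is wider (about 24 mm) than one nut, so it looks like two touching. I'll shift the sieve +50 mm in y to see the nuts clear from above.

Call:
play_rows --series '[[[0,0.006,0,0,0,0,0.0],[0,0.018,0,0,0,0,0.0],[0,0.032,0,0,0,0,0.0],[0,0.044,0,0,0,0,0.0],[0,0.05,0,0,0,0,0.0]]]'

```text
t: 12.65
ee_pos: [463.0, 349.2, 136.3]
orientation: [-3.141, 0.0, -0.086]
force: [-0.7, -0.6, -5.1]
gripper_width: 0.151
```

```bash
python3 - <<'E'
from h import *
t=capture("top"); s=capture("side")
a=cv2.resize(t["frame"][215:300,125:225],(600,510),interpolation=cv2.INTER_CUBIC)
b=cv2.resize(s["frame"][130:225,150:260],(590,510),interpolation=cv2.INTER_CUBIC)
cv2.imwrite("pics/l4.png",cv2.resize(np.clip(np.hstack([a,b])[:,:,::-1]*1.4,0,255).astype(np.uint8),None,fx=.67,fy=.67))
for f in (t,s): print([(np.round(d["at"]).tolist(),round(d["score"],2)) for d in find_in("nut_a",f)+find_in("nut_b",f)])
E
```

```text
[([460.0, 272.0, 13.0], 0.6), ([460.0, 272.0, 13.0], 0.6)]
[]
```

View pics/l4.png

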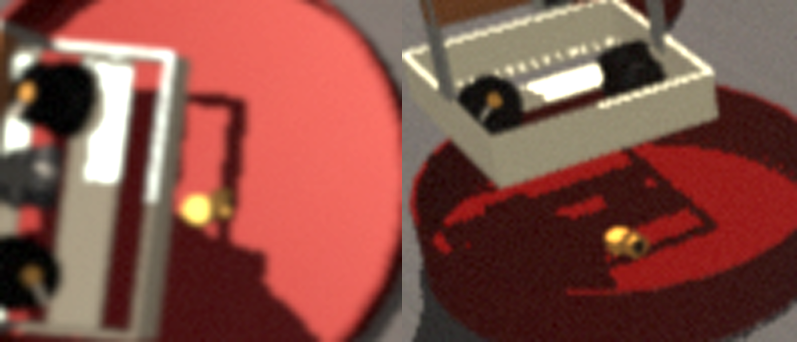

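Two nuts are clear in the tin: one lit at (197,208), one in shadow at (225,205). Both knobs are in the sieve and its visible strips are empty. Returning the sieve.

Call:
play_rows --series '[[[0,-0.006,0,0,0,0,0.0],[0.001,-0.018,0,0,0,0,0.0],[0.003,-0.034,0,0,0,0,0.0],[0.005,-0.054,0,0,0,0,0.0],[0.007,-0.077,0,0,0,0,0.0]]]'

```text
t: 13.58
ee_pos: [470.6, 268.7, 136.3]
orientation: [3.141, -0.0, -0.088]
force: [0.7, 0.0, -5.1]
gripper_width: 0.146
```

Call:
play_rows --series '[[[0.002,-0.025,0,0,0,0,0.0],[0.004,-0.05,0,0,0,0,0.0],[0.006,-0.075,0,0,0,0,0.0],[0.008,-0.1,0,0,0,0,0.0],[0.01,-0.125,0,0,0,0,0.0]]]'

```text
t: 14.2
ee_pos: [480.3, 143.3, 136.4]
orientation: [3.141, -0.0, -0.088]
force: [0.8, 0.4, -4.5]
gripper_width: 0.145
```

Call:
play_rows --series '[[[0.002,-0.024,0,0,0,0,0.0],[0.004,-0.046,0,0,0,0,0.0],[0.006,-0.066,0,0,0,0,0.0],[0.008,-0.084,0,0,0,0,0.0],[0.009,-0.1,0,0,0,0,0.0]]]'

```text
t: 14.82
ee_pos: [489.1, 43.7, 136.4]
orientation: [3.141, -0.0, -0.089]
force: [-1.5, 0.2, -4.4]
gripper_width: 0.152
```

Call:
play_rows --series '[[[0.001,-0.014,0,0,0,0,0.0],[0.002,-0.027,0,0,0,0,0.0],[0.003,-0.038,0,0,0,0,0.0],[0.004,-0.047,0,0,0,0,0.0],[0.004,-0.055,0,0,0,0,0.0]]]'

```text
t: 15.45
ee_pos: [493.5, -9.6, 136.3]
orientation: [-3.141, -0.0, -0.087]
force: [0.1, 0.2, -4.6]
gripper_width: 0.145
```

Call:
play_rows --series '[[[0,0,-0.006,0,0,0,0.0],[0,0,-0.018,0,0,0,0.0],[0,0,-0.034,0,0,0,0.0],[0,0,-0.048,0,0,0,0.0],[0,0,-0.057,0,0,0,0.0]]]'

```text
t: 16.08
ee_pos: [492.7, -9.1, 77.9]
orientation: [3.142, 0.002, -0.087]
force: [0.6, -1.0, -4.5]
gripper_width: 0.144
```

Call:
play_rows --series '[[[0,0,-0.004,0,0,0,0.0],[0,0,-0.007,0,0,0,0.0],[0,0,-0.01,0,0,0,0.0],[0,0,-0.012,0,0,0,0.0],[0,0,-0.012,0,0,0,0.0]]]'

```text
t: 16.7
ee_pos: [493.5, -9.3, 67.3]
orientation: [-3.142, -0.0, -0.087]
force: [-0.4, -0.0, -4.3]
gripper_width: 0.147
```

Call:
play_rows --series '[[[0,0,-0.0005,0,0,0,0.0],[0,0,-0.001,0,0,0,0.0],[0,0,-0.001,0,0,0,0.0]]]'

```text
t: 17.08
ee_pos: [493.4, -9.4, 67.1]
orientation: [3.141, -0.0, -0.087]
force: [-3.6, -0.2, 7.5]
gripper_width: 0.152
```

Contact made (+7.5 N). Releasing gently, then lifting.

Call:
play_rows --grip_force 30 --series '[[[0,0,0,0,0,0,0.014],[0,0,0,0,0,0,0.018],[0,0,0,0,0,0,0.025],[0,0,0,0,0,0,0.035],[0,0,0,0,0,0,0.045]]]'

```text
t: 17.7
ee_pos: [493.4, -9.3, 66.3]
orientation: [-3.142, -0.0, -0.087]
force: [-0.2, 1.0, -0.1]
gripper_width: 0.528
```

Call:
play_rows --series '[[[0,0,0.005,0,0,0,0.05],[0,0,0.03,0,0,0,0.05],[0,0,0.06,0,0,0,0.05],[0,0,0.1,0,0,0,0.05],[0,0,0.15,0,0,0,0.05]]]'

```text
t: 18.32
ee_pos: [492.6, -9.3, 217.4]
orientation: [3.142, 0.001, -0.087]
force: [0.8, 0.3, -0.1]
gripper_width: 0.587
```

Call:
play_rows --series '[[[-0.02,-0.05,0,0,0,0,0.05],[-0.04,-0.1,0,0,0,0,0.05],[-0.06,-0.15,0,0,0,0,0.05],[-0.08,-0.2,0,0,0,0,0.05],[-0.08,-0.25,0,0,0,0,0.05]]]'

```text
t: 18.95
ee_pos: [411.7, -260.9, 216.8]
orientation: [3.141, 0.0, -0.088]
force: [0.8, 1.1, -0.1]
gripper_width: 0.586
```

Call:
play_rows --series '[[[0,0,0,0,0,0,0.05],[0,0,0,0,0,0,0.05],[0,0,0,0,0,0,0.05]]]'

```text
t: 19.32
ee_pos: [413.7, -257.9, 216.3]
orientation: [-3.141, 0.0, -0.085]
force: [0.1, 0.2, 0.2]
gripper_width: 0.584
```

```bash
python3 - <<'E'
from h import *
t=capture("top")
for q in("sieve","red_tin","nut_a","knob_a"): print(q,[(np.round(d["at"]).tolist(),round(d["score"],2)) for d in find_in(q,t)])
save("end.png",t,(95,160,400,310),2.6)
E
```

```text
sieve [([332.0, -120.0, 8.0], 0.87), ([323.0, -290.0, 10.0], 0.68), ([495.0, -14.0, 1.0], 0.64)]
red_tin [([469.0, 310.0, 2.0], 0.59)]
nut_a [([451.0, 10.0, 29.0], 0.65), ([458.0, 273.0, 14.0], 0.61)]
knob_a [([624.0, 19.0, 28.0], 0.73), ([451.0, 15.0, 25.0], 0.64)]
```

View pics/end.png

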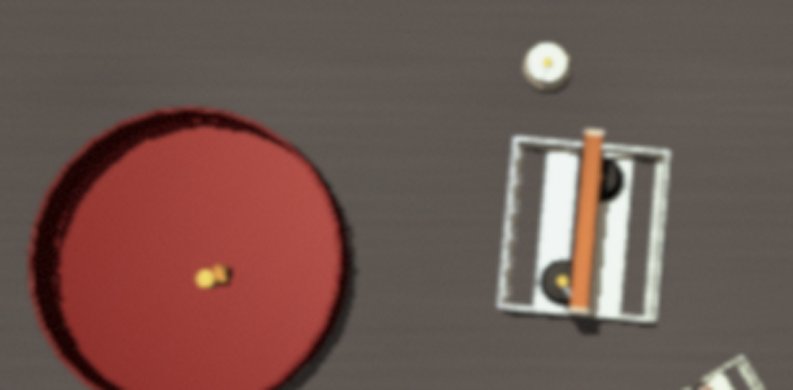

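Two nuts lie in the tin at (205,278) and (222,274). The sieve is back where it stood, with both knobs in it and no nuts, and the gripper is clear. Handing in.

```bash
python3 -c "
from plant import *
print(job_done())"
```

```text
the job is handed in; nothing more can be done
None
```

I carried the sieve by its handle over the dark red tin and shook it along y in strokes of about 50 mm until both nuts had dropped. I then set it back on its starting spot, let go, and handed the job in at about 19.4 s of the 58 s allowed.

- **Final picture:** two brass nuts lie side by side in the tin, and both knobs are in the sieve with no nuts left there. The sieve is within about 5 mm of its start, and the gripper is well clear.
- **Doubtful readings:** the last network check for a nut reported two places. One was the nuts in the tin, as one hit for the touching pair. The other was inside the sieve at a knob's position and height, which I took for the brass spot on top of that knob, since the picture shows no nut there. It also found only one of the two sieve knobs; the picture shows the other partly under the handle.
- **Not confirmed:** one nut may be resting on its edge in the tin. `job_done()` gave no verdict.

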